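Fill the spice carousel, turn the red-capped jar to the front and hold it

TASK

Put the two spare spice jars that stand on the worktop into the two empty pockets of the spice carousel, and let go of them. Then grip the carousel's black centre knob and turn it until the jar with the red cap stands at the front, right in line with the white arrow on the foot; keep the robot off the jars that stand in the carousel from the start, and leave the other things on the worktop alone. Finish holding: the program ends with the gripper still closed on the knob, keeping the turntable still.

Things in the scene. Friction and masses are not known exactly. Their poses are not given: they have to be found in the camera images.
- marked_jar: spice jar, about 47 mm wide (roundish, can be gripped at any yaw), 98 mm tall with its white lid, 0.11 kg, origin at the centre of its underside, z up; its lid is covered by a red cap. It stands in one of the carousel's pockets
- jar_1: spice jar, about 47 mm wide (roundish, can be gripped at any yaw), 98 mm tall with its white lid, 0.11 kg, origin at the centre of its underside, z up; plain, stands in one of the carousel's pockets
- jar_2: spice jar, about 47 mm wide (roundish, can be gripped at any yaw), 98 mm tall with its white lid, 0.11 kg, origin at the centre of its underside, z up; plain, stands in one of the carousel's pockets
- spare_1: spice jar, about 47 mm wide (roundish, can be gripped at any yaw), 98 mm tall with its white lid, 0.11 kg, origin at the centre of its underside, z up; plain, stands on the worktop to the right of the carousel: it goes into either of the two empty pockets (grip it in its upper half, about 75 mm above its underside)
- spare_2: spice jar, about 47 mm wide (roundish, can be gripped at any yaw), 98 mm tall with its white lid, 0.11 kg, origin at the centre of its underside, z up; plain, stands on the worktop to the right of the carousel: it goes into either of the two empty pockets (grip it in its upper half, about 75 mm above its underside)
- pocket_1 (a point): floor centre of one of the five pockets of the turntable, 22 mm above the worktop; turns with it. A pocket is a steel collar of inner radius 27 mm, outer 30 mm, 24 mm high, on a circle of 85 mm radius about the spindle, 72 degrees apart; numbered counterclockwise seen from above. Three hold a jar, two are empty
- pocket_2 (a point): floor centre of one of the five pockets of the turntable, 22 mm above the worktop; turns with it. A pocket is a steel collar of inner radius 27 mm, outer 30 mm, 24 mm high, on a circle of 85 mm radius about the spindle, 72 degrees apart; numbered counterclockwise seen from above. Three hold a jar, two are empty
- pocket_3 (a point): floor centre of one of the five pockets of the turntable, 22 mm above the worktop; turns with it. A pocket is a steel collar of inner radius 27 mm, outer 30 mm, 24 mm high, on a circle of 85 mm radius about the spindle, 72 degrees apart; numbered counterclockwise seen from above. Three hold a jar, two are empty
- pocket_4 (a point): floor centre of one of the five pockets of the turntable, 22 mm above the worktop; turns with it. A pocket is a steel collar of inner radius 27 mm, outer 30 mm, 24 mm high, on a circle of 85 mm radius about the spindle, 72 degrees apart; numbered counterclockwise seen from above. Three hold a jar, two are empty
- pocket_5 (a point): floor centre of one of the five pockets of the turntable, 22 mm above the worktop; turns with it. A pocket is a steel collar of inner radius 27 mm, outer 30 mm, 24 mm high, on a circle of 85 mm radius about the spindle, 72 degrees apart; numbered counterclockwise seen from above. Three hold a jar, two are empty
- front_spot (a point): point fixed on the carousel's foot, 85 mm from the spindle towards the white arrow and 22 mm above the worktop: the marked jar's origin must come here. The arrow lies on a tongue of the fixed black foot that sticks out roughly towards the robot, 130 to 170 mm from the spindle
- carousel (a joint): angle of the turntable (wooden disc, 124 mm radius, its top 22 mm above the worktop), rad, 0 at the start, positive counterclockwise seen from above; it turns freely about 6.2 rad either way with slight friction (about 0.08 N m, plus 0.1 N m per rad/s), and the jars stand loosely in it, so turn it smoothly, and stays where it is left
- spin_knob: round ribbed black knob with a flat bright disc on top, on the spindle, fixed to the turntable: 36 mm diameter, 34 mm high, origin at the centre of its underside 124 mm above the worktop (top at 158 mm; lids in the carousel reach 121 mm), z up; a 14 mm steel post below it. Can be gripped from above at any yaw
- salt_shaker: bystander: salt shaker with grey top, 44 mm wide, 90 mm tall, origin at its underside, left of the carousel
- cream_mug: bystander: cream mug upside down on a green coaster, 71x106x85 mm, origin at its underside, left of the carousel
- tumbler: bystander: pale green tumbler, 69 mm wide, 104 mm tall, origin at its underside, far left
- green_mug: bystander: green mug, upside down, 89x124x91 mm, origin at its underside, far right

How it is judged:
By the outcome, as a careful person would: the job done as asked, in the order asked, and still so for the second after the job is handed in, while the arm keeps its last pose, push and grip.
It also fails if it takes over 58 s, if anything falls off the work surface, if the arm or the gripper's body presses on something with over 40 N, if the wrist force passes 120 N, or if a joint passes its speed limit or range.

ROBOT

A 6-joint arm with a two-finger parallel gripper is mounted at the origin on a cart in front of the work surface, level with it; the furniture and walls round the work are solid. World frame = base frame: x ahead of the robot, y to its left, z up, the work surface at z = 0. Lengths are in m, angles in degrees, forces in N, time in s.
With the tool pointing down it reaches from about 0.275 to 0.975 m from the base axis. Payload 8.4 kg.
Tool frame: the origin (TCP) lies at the very end of the fingers, on their centre line; the grasp point (between the pads) lies 19 mm behind it; z points along the fingers, x is the direction in which the jaws open and shut, and the axes are right-handed (so a half turn about z gives the same grasp; the last joint's range is limited). The gripper opens to 92 mm and grips with 3 to 60 N. Pads are 20 mm wide; open, the fingers measure 128 mm over their backs; the gripper's body (75 mm by 189 mm) begins 69 mm behind the grasp point.
Start: joints at [-75.596, 20.225, 93.587, -0, 66.188, -0.138], TCP at [0.157, -0.605, 0.215] pointing down, gripper open.
Joint ranges: [-150.9, 150.9], [-52.94, 120.26], [3.33, 152.33], [-74.26, 254.26], [0, 154.13], [-172.89, 172.89]. Speed limits (degrees/s): [127.2, 127.2, 159.86, 180, 180, 180].

INTERFACE

Orientations are given as a 3x3 rotation matrix whose columns are the frame's x, y, z axes.
In Python, from bench import * gives the robot as it stands. The module is installed in compiled form; this text tells all that it offers.
- The arm moves only by the tool send_rows, never from a script. Its argument "targets" is a list of rows, each a list of 7 numbers: the turn, a rotation vector about the tool's x, y, z in rad, then the shift along the tool's x, y, z in mm, then the finger opening in mm, from 0 to 91.9. A call has 1 to 20 rows; each row shifts and turns the commanded pose from where the row before left it, along the tool's axes as they then stand; what a row does not reach is not made up. A row lasts 1/10 s, in which the tool goes at most 50 mm and 8.59 degrees, less where a joint would pass 70% of its speed; a pose out of reach is approached as far as the arm can. A call is refused whole if a number of a shift passes 50 or a number of a turn 0.15, either way. A call with a gripper value outside its range is refused whole. The fingers move at their own pace and stop on an object; the grip force is fixed at half the most. Time passes only in rows, so rows that do not move let the fingers close. It gives the time, the measured TCP pose, the force and the opening at its end, in the units of the state.
- get_obs(): the state, without advancing time (a new reading comes with each control period).
- camera(name): name is "scene" or "top" or "wrist"; returns the picture (384x512x3 uint8, red, green, blue); there is no depth.
- calibration(name): a dict with "camera_matrix" (3x3 intrinsics, pixels), "world_from_camera" (4x4, takes a point from camera to world coordinates). Camera axes: x right, y down, z forward; pixel columns grow to the right and rows downward; lengths in m; the calibration is good to about 2 mm. A picture is of the moment at which its call begins: read the wrist's pose just before it. calibration takes no time and is no camera call; for the wrist camera it gives the pose at the moment of the call.
- finish_job(): hands the job in, once; it reports no verdict.
The state is a dict: "clock": time; "joint_positions": joint angles; "dq": joint speeds; "effort": joint torques, N m; "tcp_pos": TCP position; "tcp_rot": TCP orientation; "force": force on the tool from outside, world axes, zero at the start; "moment": the same for the moment, N m; "finger_gap": finger opening in m.
Only numpy, scipy, OpenCV 4.12 (cv2) and the standard library are available. Lean on these libraries where they do the work, as an engineer would, in place of code of your own. Each camera call takes 0.05 s, during which the arm holds its last target.

## Working session

There is one attempt and no reset: what is moved stays moved. The work goes in short steps, Python scripts to look and compute and a tool call to move; the robot and the scene stay as the last step left them, time stands still between calls to the robot, and variables do not carry over. Pictures are saved under pics/ and viewed, and the job is handed in when it is done.

Besides the shell and the picture viewer there is one more tool, called after "Call:" as name(argument=value, ...) on one line, values as JSON. send_rows: Moves the arm, as the interface text tells. Its arguments: {"type":"object","properties":{"targets":{"type":"array"}},"required":["targets"]}

```bash
mkdir -p pics; python3 - <<'E'
from bench import *
import cv2
o=get_obs();print(o)
for n in("scene","top","wrist"):
    c=calibration(n);print(n,c["camera_matrix"].round(1).tolist(),c["world_from_camera"].round(4).tolist())
    cv2.imwrite(f"pics/{n}0.png",camera(n)[:,:,::-1])
E
```

```text
{'clock': 0.0, 'joint_positions': array([-7.55949310e+01,  2.02616417e+01,  9.36280839e+01,  4.41603619e-04,
        6.61885295e+01, -1.37827915e-01]), 'dq': array([-0.03138881,  0.04524949,  0.06329729, -0.00294005, -0.16848666,
        0.03205561]), 'effort': array([ 2.38025837e-03, -5.93839645e+01, -3.34206748e+01,  6.99357502e-02,
        2.34065886e-02, -1.60545151e-04]), 'tcp_pos': array([ 0.15681738, -0.60449939,  0.21388032]), 'tcp_rot': array([[ 2.51101535e-01, -9.67960696e-01, -3.32950421e-04],
       [-9.67959789e-01, -2.51101756e-01,  1.32462446e-03],
       [-1.36578885e-03, -1.03326161e-05, -9.99999067e-01]]), 'force': array([ 0.56831807, -0.36246984, -0.12628989]), 'moment': array([ 0.06101788, -0.00268488, -0.00673369]), 'finger_gap': 0.09171436463480974}
scene [[462.5, 0.0, 247.3], [0.0, 462.5, 186.2], [0.0, 0.0, 1.0]] [[-0.5131, -0.359, 0.7796, -0.7059], [-0.8581, 0.1926, -0.476, 0.7784], [0.0207, -0.9132, -0.4069, 0.7674], [0.0, 0.0, 0.0, 1.0]]
top [[370.8, 0.0, 258.2], [0.0, 370.8, 190.6], [0.0, 0.0, 1.0]] [[0.0181, -0.9897, 0.1422, 0.4237], [-0.9998, -0.017, 0.0089, -0.0011], [-0.0064, -0.1424, -0.9898, 1.1004], [0.0, 0.0, 0.0, 1.0]]
wrist [[330.3, 0.0, 253.5], [0.0, 330.3, 184.6], [0.0, 0.0, 1.0]] [[0.2515, -0.9306, -0.2659, 0.2326], [-0.9679, -0.242, -0.0683, -0.5838], [-0.0008, 0.2745, -0.9616, 0.3831], [0.0, 0.0, 0.0, 1.0]]
```

View pics/scene0.png

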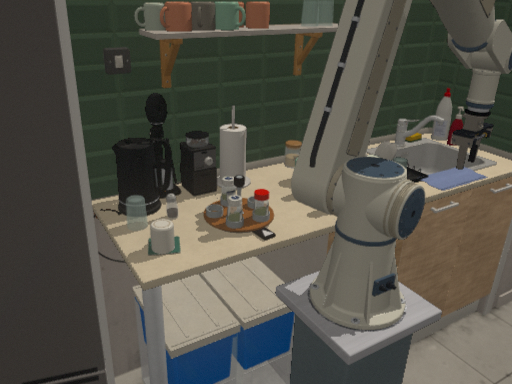

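View pics/top0.png

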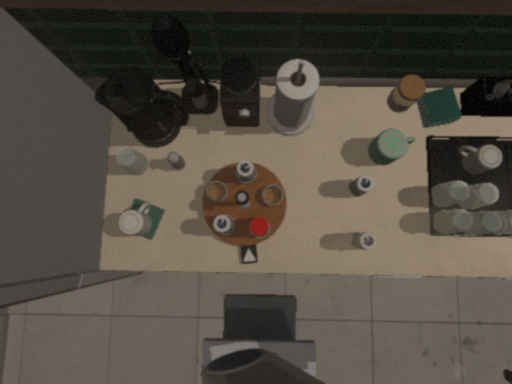

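View pics/wrist0.png

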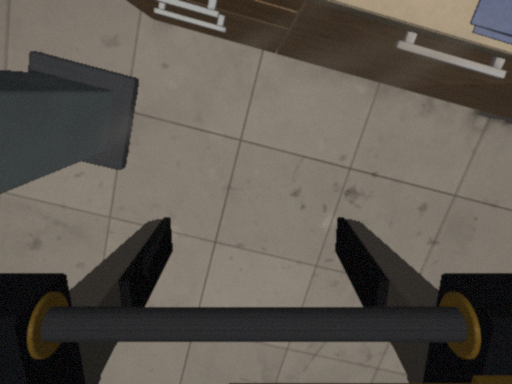

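The top view shows the carousel centred near (242,199), red cap (260,226), empty pockets near (217,190) and (271,196), spares near (364,185) and (367,241), and the arrow near (249,255). Now I'll zoom in and measure.

```bash
python3 - <<'E'
import cv2
im=cv2.imread("pics/top0.png")
cv2.imwrite("pics/topz.png",cv2.resize(im[150:275,190:300],None,fx=5,fy=4.8,interpolation=cv2.INTER_CUBIC))
cv2.imwrite("pics/topz2.png",cv2.resize(im[165:265,330:400],None,fx=6,fy=6,interpolation=cv2.INTER_CUBIC))
E
```

```text
(no output)
```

View pics/topz.png

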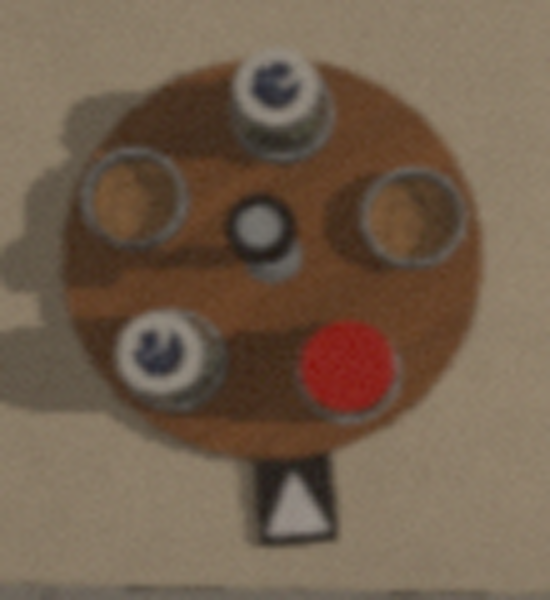

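View pics/topz2.png

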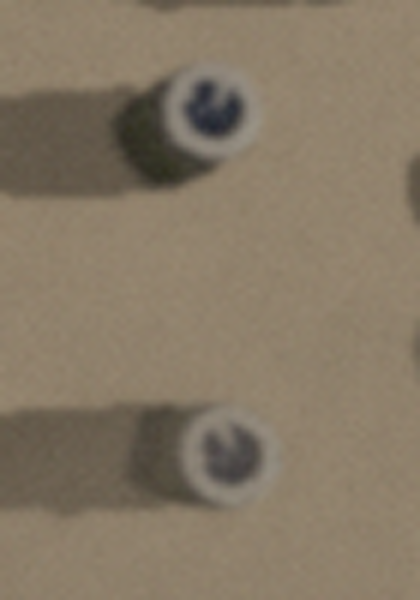

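```bash
cat > h.py <<'E'
import numpy as np,cv2
from bench import *
def ray(n,uv,z,c=None):
    c=c or calibration(n);K=c["camera_matrix"];T=c["world_from_camera"]
    d=T[:3,:3]@np.linalg.solve(K,[uv[0],uv[1],1.]);o=T[:3,3]
    return o+d*(z-o[2])/d[2]
def proj(n,p,c=None):
    c=c or calibration(n);K=c["camera_matrix"];T=np.linalg.inv(c["world_from_camera"])
    q=K@(T[:3,:3]@np.asarray(p)+T[:3,3]);return q[:2]/q[2]
E
python3 - <<'E'
from h import *
im=cv2.imread("pics/top0.png").astype(int)
b,g,r=im[...,0],im[...,1],im[...,2]
def cen(m,box,what):
    x0,y0,x1,y1=box;M=np.zeros(m.shape,np.uint8);M[y0:y1,x0:x1]=m[y0:y1,x0:x1]
    cs,_=cv2.findContours(M,cv2.RETR_EXTERNAL,cv2.CHAIN_APPROX_NONE)
    c=max(cs,key=cv2.contourArea);(u,v),R=cv2.minEnclosingCircle(c)
    mm=cv2.moments(cv2.drawContours(np.zeros_like(M),[c],-1,1,-1),True)
    print(what,"circ",round(u,1),round(v,1),round(R,1),"cent",round(mm['m10']/mm['m00'],2),round(mm['m01']/mm['m00'],2),mm['m00']); return mm['m10']/mm['m00'],mm['m01']/mm['m00'],c
u=cen((r>2*g)&(r>100),(190,150,300,275),"red");R=ray("top",u[:2],.121);print(R)
wood=(r-b>35)
# disc
def zc(x,y):return ((x+.5)/5+190-.5,(y+.5)/4.8+150-.5)
def zs(x,y):return ((x+.5)/6+330-.5,(y+.5)/6+165-.5)
P={}
for n,p,z in [("jtop",zc(277,86),.12),("jleft",zc(160,352),.12),("red",zc(349,367),.121),("knob",zc(261,227),.158),("colL",zc(134,197),.046),("colR",zc(413,218),.046),("s1",zs(212,110),.098),("s2",zs(229,456),.098),("disc",zc(273,259),.022),("tip",zc(292,470),.01),("base",zc(297,536),.01)]:
    P[n]=ray("top",p,z);print(n,np.round(p,1),P[n].round(4))
pts=np.array([P[k][:2] for k in("jtop","jleft","red","colL","colR")])
A=np.c_[2*pts,np.ones(5)];s=np.linalg.lstsq(A,(pts**2).sum(1),rcond=None)[0];c=s[:2]
print("fit centre",c,np.sqrt(s[2]+c@c))
c=(P["knob"][:2]+c+P["disc"][:2])/3
for k in("jtop","jleft","red","colL","colR","tip","base"):
    d=P[k][:2]-c;print(k,np.hypot(*d).round(4),np.degrees(np.arctan2(d[1],d[0])).round(1))
d=P["tip"]-P["base"];print("arrow dir out",np.degrees(np.arctan2(-d[1],-d[0])))
E
```

```text
red circ 259.1 225.6 9.6 cent 259.0 225.72 287.0
[0.47096618 0.00398344 0.121     ]
jtop [245.  167.5] [0.6267 0.0445 0.12  ]
jleft [221.6 222.9] [0.4766 0.1028 0.12  ]
red [259.4 226.1] [0.4701 0.0029 0.121 ]
knob [241.8 196.9] [0.542  0.0492 0.158 ]
colL [216.4 190.6] [0.5729 0.1286 0.046 ]
colR [272.2 195. ] [ 0.563  -0.0319  0.046 ]
s1 [364.9 182.9] [ 0.5939 -0.2834  0.098 ]
s2 [367.8 240.6] [ 0.4376 -0.2874  0.098 ]
disc [244.2 203.6] [0.5396 0.0489 0.022 ]
tip [248.  247.5] [0.4126 0.0354 0.01  ]
base [249.  261.3] [0.3734 0.0316 0.01  ]
fit centre [0.54179663 0.04952182] 0.08478402472034445
jtop 0.0857 -3.1
jleft 0.0839 140.3
red 0.0848 -146.9
colL 0.0855 68.2
colR 0.084 -74.9
tip 0.1292 -173.9
base 0.1687 -174.0
arrow dir out -174.53225025837918
```

Call:
send_rows(targets=[[0, 0, 0, -6, -9, 0, 91], [0, 0, 0, -14, -21, 0, 91], [0, 0, 0, -20, -30, 0, 91], [0, 0, 0, -20, -30, 0, 91], [0, 0, 0, -20, -30, 0, 91], [0, 0, 0, -20, -30, 0, 91], [0, 0, 0, -20, -30, 0, 91], [0, 0, 0, -20, -30, 0, 91], [0, 0, 0, -20, -30, 0, 91], [0, 0, 0, -20, -30, 0, 91], [0, 0, 0, -20, -30, 0, 91], [0, 0, 0, -20, -30, 0, 91], [0, 0, 0, -20, -30, 0, 91], [0, 0, 0, -12, -16, 0, 91], [0, 0, 0, -4, -5, 0, 91], [0, 0, 0, 0, 0, 0, 91], [0, 0, 0, 0, 0, 0, 91]])

```text
clock: 1.85
tcp_pos: [0.4608, -0.2618, 0.2145]
tcp_rot: [[0.251, -0.968, -0.0], [-0.968, -0.251, -0.0], [0.0, 0.0, -1.0]]
force: [-1.2, -0.2, -0.3]
finger_gap: 0.0912
```

```bash
python3 - <<'E'
from h import *
o=get_obs();c=calibration("wrist");im=camera("wrist")
cv2.imwrite("pics/w1.png",im[:,:,::-1]);np.save("w1.npy",c["world_from_camera"])
print(o["clock"],o["tcp_pos"],o["tcp_rot"].round(4).tolist(),o["joint_positions"].round(1))
for p in [(.4376,-.2874,.098),(.4376,-.2874,0),(.5939,-.2834,.098)]:print(proj("wrist",p,c))
E
```

```text
1.85 [ 0.46083936 -0.26182812  0.21451969] [[0.2511, -0.968, -0.0004], [-0.968, -0.2511, -0.0001], [0.0, 0.0004, -1.0]] [-29.8  11.8 105.2  -0.   63.1  45.7]
[275.12055506 211.50320532]
[269.95725911 182.79429472]
[323.18260103  31.49023726]
```

View pics/w1.png

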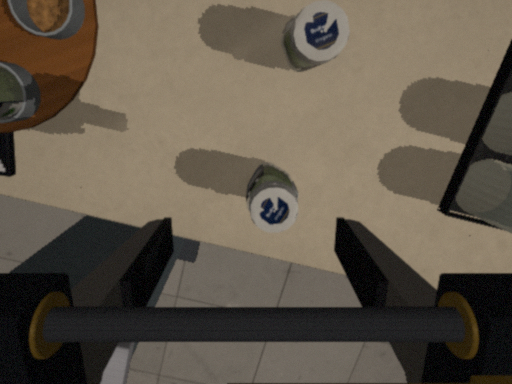

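Wrist view: s2's lid is at (274,209) and s1's at (321,31), both within 2 px of the prediction. Shifting, then descending and gripping.

Call:
send_rows(targets=[[0, 0, 0, 6, 9, 0, 91], [0, 0, 0, 8, 12, 0, 91], [0, 0, 0, 4.5, 7, 0, 91], [0, 0, 0, 0, 0, 10, 91], [0, 0, 0, 0, 0, 20, 91], [0, 0, 0, 0, 0, 30, 91], [0, 0, 0, 0, 0, 30, 91], [0, 0, 0, 0, 0, 30, 91], [0, 0, 0, 0, 0, 20, 91], [0, 0, 0, 0, 0, 10, 91], [0, 0, 0, 0, 0, 5, 91], [0, 0, 0, 0, 0, 0, 40], [0, 0, 0, 0, 0, 0, 40], [0, 0, 0, 0, 0, 0, 40], [0, 0, 0, 0, 0, 0, 40], [0, 0, 0, 0, 0, 0, 40], [0, 0, 0, 0, 0, 0, 40]])

```text
clock: 3.6
tcp_pos: [0.4393, -0.2866, 0.06]
tcp_rot: [[0.251, -0.968, 0.001], [-0.968, -0.251, -0.0], [0.001, -0.001, -1.0]]
force: [0.5, -0.2, 2.8]
finger_gap: 0.0506
```

Call:
send_rows(targets=[[0, 0, 0, 0, 0, 0, 30], [0, 0, 0, 0, 0, 0, 30], [0, 0, 0, 0, 0, 0, 30]])

```text
clock: 3.9
tcp_pos: [0.4394, -0.2867, 0.06]
tcp_rot: [[0.251, -0.968, 0.001], [-0.968, -0.251, -0.0], [0.001, -0.001, -1.0]]
force: [-0.6, 0.5, 5.8]
finger_gap: 0.051
```

```bash
python3 - <<'E'
from h import *
o=get_obs();c=calibration("wrist");im=camera("wrist")
cv2.imwrite("pics/w2.png",im[:,:,::-1])
print(o["clock"],o["tcp_pos"],o["finger_gap"])
for p in [(.4376,-.2874,.098),(*o["tcp_pos"][:2],.098)]:print(proj("wrist",p,c))
E
```

```text
3.9 [ 0.43938594 -0.28669074  0.06000615] 0.05098331238124822
[256.67150812 276.53203224]
[256.15207848 272.75601474]
```

View pics/w2.png

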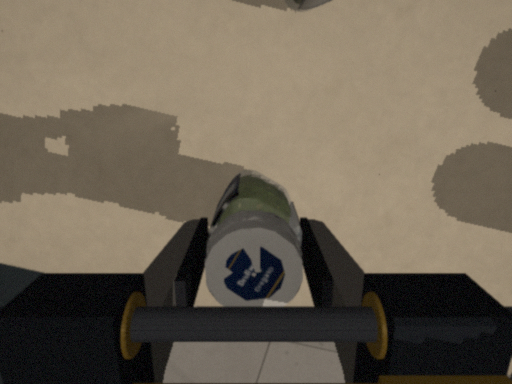

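```bash
python3 - <<'E'
from h import *
K=calibration("wrist")["camera_matrix"]
im=cv2.imread("pics/w2.png");c=calibration("wrist")
o=get_obs();t=o["tcp_pos"];R=o["tcp_rot"]
big=cv2.resize(im[200:330,180:330],None,fx=4,fy=4,interpolation=cv2.INTER_CUBIC)
for off,col in ((0,(0,0,255)),(-5,(0,255,0))):
  for r,z in((.0215,.098),):
    p=[t+R@np.array([r*np.cos(a),r*np.sin(a)+off/1000,0]) for a in np.linspace(0,6.28,60)]
    q=np.array([proj("wrist",(x[0],x[1],z),c) for x in p])
    cv2.polylines(big,[((q-[180,200]+.5)*4-.5).round().astype(np.int32)],True,col,1)
cv2.imwrite("pics/w2z.png",big)
im=cv2.imread("pics/w1.png");c["world_from_camera"]=np.load("w1.npy")
for box in((240,160,310,240),(280,0,355,80)):
    b=im[box[1]:box[3],box[0]:box[2]]; 
    m=((b.min(2)>150)).astype(np.uint8)
    cs,_=cv2.findContours(m,cv2.RETR_EXTERNAL,cv2.CHAIN_APPROX_NONE);k=max(cs,key=cv2.contourArea)
    (u,v),r=cv2.minEnclosingCircle(k);el=cv2.fitEllipse(k);print(u+box[0],v+box[1],r,el,ray("wrist",(el[0][0]+box[0],el[0][1]+box[1]),.098,c))
im=cv2.imread("pics/top0.png")
for box in((345,165,385,205),(345,225,385,260)):
    b=im[box[1]:box[3],box[0]:box[2]]
    g=b.min(2);print(g.max());m=(g>125).astype(np.uint8)
    cs,_=cv2.findContours(m,cv2.RETR_EXTERNAL,cv2.CHAIN_APPROX_NONE);k=max(cs,key=cv2.contourArea)
    el=cv2.fitEllipse(k);print(el,ray("top",(el[0][0]+box[0],el[0][1]+box[1]),.098))
E
```

```text
Traceback (most recent call last):
ValueError: max() iterable argument is empty
```

View pics/w2z.png

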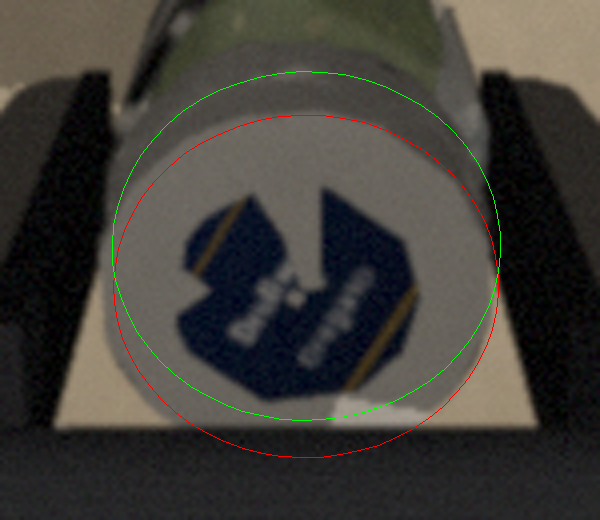

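The grip is good: the lid is centred on the TCP within about 1 mm. Lifting and turning the jaws to the radial direction of the left empty pocket.

Call:
send_rows(targets=[[0, 0, 0, 0, 0, -5, 30], [0, 0, 0, 0, 0, -15, 30], [0, 0, 0, 0, 0, -30, 30], [0, 0, 0.04, 0, 0, -30, 30], [0, 0, 0.08, 0, 0, -30, 30], [0, 0, 0.1, 0, 0, -30, 30], [0, 0, 0.1, 0, 0, -25, 30], [0, 0, 0.1, 0, 0, -15, 30], [0, 0, 0.1, 0, 0, -10, 30], [0, 0, 0.08, 0, 0, 0, 30], [0, 0, 0.028, 0, 0, 0, 30], [0, 0, 0, 0, 0, 0, 30]])

```text
clock: 5.15
tcp_pos: [0.4386, -0.2862, 0.2493]
tcp_rot: [[-0.365, -0.931, -0.001], [-0.931, 0.365, 0.0], [-0.0, 0.001, -1.0]]
force: [-0.5, -0.5, -1.3]
finger_gap: 0.0504
```

Call:
send_rows(targets=[[0, 0, 0, -8, 0, 0, 30], [0, 0, 0, -20, 1, 0, 30], [0, 0, 0, -30, 2, 0, 30], [0, 0, 0, -32, 2, 0, 30], [0, 0, 0, -32, 2, 0, 30], [0, 0, 0, -32, 2, 0, 30], [0, 0, 0, -32, 2, 0, 30], [0, 0, 0, -32, 2, 0, 30], [0, 0, 0, -32, 2, 0, 30], [0, 0, 0, -32, 2, 0, 30], [0, 0, 0, -32, 2, 0, 30], [0, 0, 0, -32, 2, 0, 30], [0, 0, 0, -32, 2, 0, 30], [0, 0, 0, -30, 2, 0, 30], [0, 0, 0, -20, 2, 0, 30], [0, 0, 0, -8, 0, 0, 30], [0, 0, 0, 0, 0, 0, 30], [0, 0, 0, 0, 0, 0, 30]])

```text
clock: 6.95
tcp_pos: [0.5728, 0.1287, 0.2493]
tcp_rot: [[-0.365, -0.931, -0.001], [-0.931, 0.365, -0.001], [0.001, 0.001, -1.0]]
force: [-0.1, 0.2, -0.0]
finger_gap: 0.0505
```

```bash
python3 - <<'E'
from h import *
o=get_obs();c=calibration("wrist");im=camera("wrist")
cv2.imwrite("pics/w3.png",im[:,:,::-1])
t=camera("top")[:,:,::-1];cv2.imwrite("pics/t3.png",cv2.resize(t[120:290,160:400],None,fx=3,fy=3,interpolation=cv2.INTER_CUBIC))
R=o["tcp_rot"];d=np.array([.572,.128,.0805])-o["tcp_pos"]
print(o["clock"],o["tcp_pos"],o["finger_gap"],R.round(3).tolist(),"to pocket tool mm",R.T@d*1000)
for p in [(.572,.128,.046),(.541,.049,.158)]:print(proj("wrist",p,c))
E
```

```text
6.95 [0.57278805 0.12866883 0.24929399] 0.05050825711000613 [[-0.365, -0.931, -0.001], [-0.931, 0.365, -0.001], [0.001, 0.001, -1.0]] to pocket tool mm [  0.78201856   0.40126303 168.79486801]
[255.35017223 160.90848883]
[359.33278251 188.93293059]
```

View pics/w3.png

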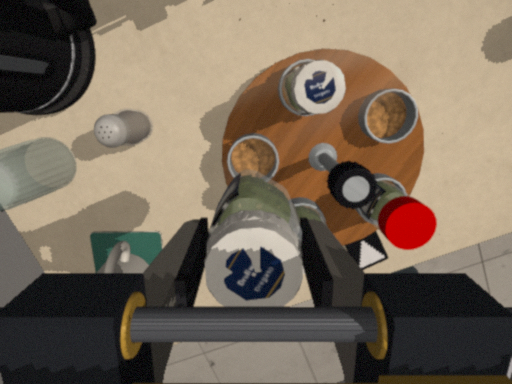

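View pics/t3.png

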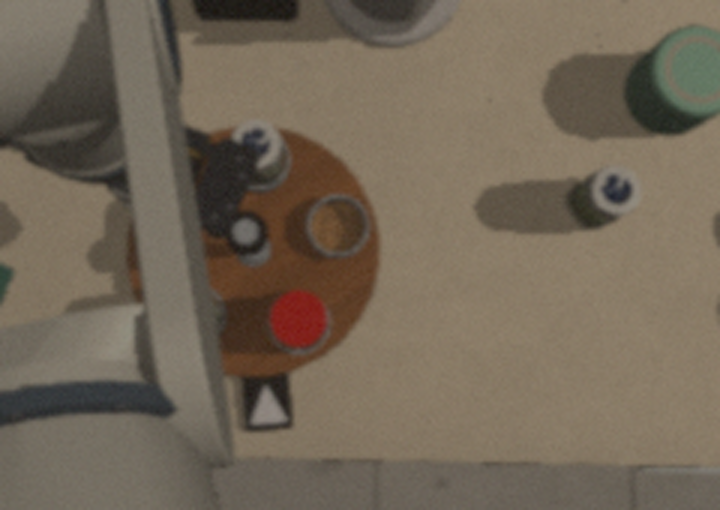

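Both the pocket and the held jar appear about 1–2 px up and left of prediction, so that looks like a common camera bias and the alignment is good. Descending to just above the collar and looking.

Call:
send_rows(targets=[[0, 0, 0, 0, -0.5, 10, 30], [0, 0, 0, 0, 0, 20, 30], [0, 0, 0, 0, 0, 30, 30], [0, 0, 0, 0, 0, 30, 30], [0, 0, 0, 0, 0, 25, 30], [0, 0, 0, 0, 0, 15, 30], [0, 0, 0, 0, 0, 7, 30], [0, 0, 0, 0, 0, 0, 30]])

```text
clock: 7.85
tcp_pos: [0.5734, 0.1287, 0.112]
tcp_rot: [[-0.366, -0.931, -0.001], [-0.931, 0.366, -0.0], [0.001, 0.001, -1.0]]
force: [-0.4, 1.0, -1.0]
finger_gap: 0.0509
```

```bash
python3 - <<'E'
from h import *
o=get_obs();im=camera("wrist");c=calibration("wrist")
print(o["tcp_pos"],o["force"])
cv2.imwrite("pics/w4.png",cv2.resize(im[100:330,150:420,::-1],None,fx=2.5,fy=2.5,interpolation=cv2.INTER_CUBIC))
s=camera("scene");cv2.imwrite("pics/s4.png",cv2.resize(s[150:260,170:310,::-1],None,fx=5,fy=5,interpolation=cv2.INTER_CUBIC))
E
```

```text
[0.57343101 0.12873821 0.11201092] [-0.35897495  0.964181   -1.02425046]
```

View pics/w4.png

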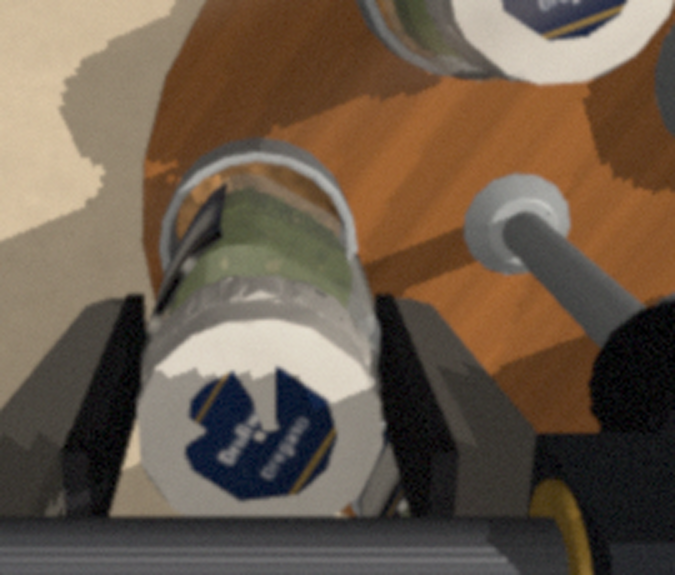

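View pics/s4.png

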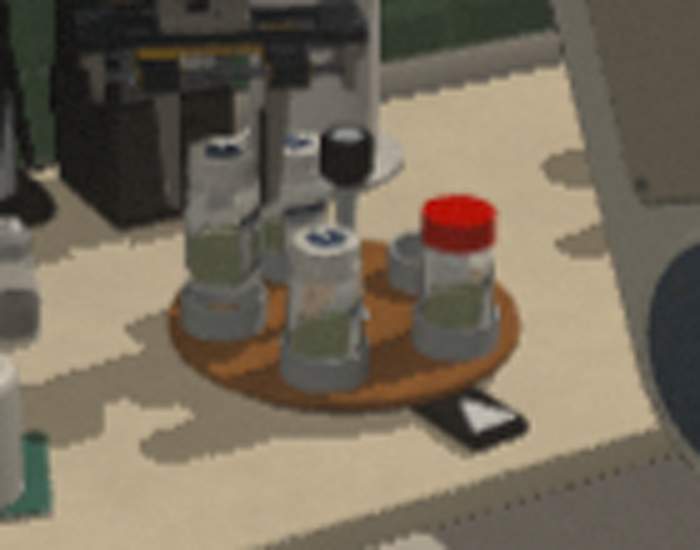

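The jar hangs centred over the collar in both views. Lowering the last 29 mm gently.

Call:
send_rows(targets=[[0, 0, 0, 0, 0, 4, 30], [0, 0, 0, 0, 0, 4, 30], [0, 0, 0, 0, 0, 4, 30], [0, 0, 0, 0, 0, 4, 30]])

```text
clock: 8.35
tcp_pos: [0.5738, 0.1291, 0.0964]
tcp_rot: [[-0.365, -0.931, 0.0], [-0.931, 0.365, 0.0], [-0.0, -0.0, -1.0]]
force: [0.6, 0.4, 0.2]
finger_gap: 0.0508
```

Call:
send_rows(targets=[[0, 0, 0, 0, 0, 4, 30], [0, 0, 0, 0, 0, 4, 30], [0, 0, 0, 0, 0, 3, 30], [0, 0, 0, 0, 0, 2, 30], [0, 0, 0, 0, 0, 0, 30]])

```text
clock: 8.85
tcp_pos: [0.5736, 0.129, 0.0833]
tcp_rot: [[-0.366, -0.931, -0.0], [-0.931, 0.366, -0.0], [0.0, 0.0, -1.0]]
force: [0.9, 0.1, -2.5]
finger_gap: 0.0502
```

Call:
send_rows(targets=[[0, 0, 0, 0, 0, 1, 30], [0, 0, 0, 0, 0, 0, 62], [0, 0, 0, 0, 0, 0, 62], [0, 0, 0, 0, 0, 0, 62], [0, 0, 0, 0, 0, -5, 62], [0, 0, 0, 0, 0, -15, 62], [0, 0, 0, 0, 0, -25, 62], [0, 0, 0, 0, 0, -30, 62], [0, 0, 0, 0, 0, -30, 62], [0, 0, 0, 0, 0, -30, 62], [0, 0, -0.06, 0, 0, -20, 62], [0, 0, -0.1, 0, 0, -10, 62], [0, 0, -0.12, 0, 0, 0, 62], [0, 0, -0.12, 0, 0, 0, 62], [0, 0, -0.12, 0, 0, 0, 62], [0, 0, -0.08, 0, 0, 0, 62], [0, 0, -0.028, 0, 0, 0, 91], [0, 0, 0, 0, 0, 0, 91]])

```text
clock: 10.65
tcp_pos: [0.5738, 0.1291, 0.2485]
tcp_rot: [[0.25, -0.968, 0.001], [-0.968, -0.25, 0.0], [0.0, -0.001, -1.0]]
force: [-0.3, -0.7, -0.4]
finger_gap: 0.0757
```

Call:
send_rows(targets=[[0, 0, 0, 8, 2, 0, 91], [0, 0, 0, 20, 4, 0, 91], [0, 0, 0, 30, 6, 0, 91], [0, 0, 0, 32, 7, 0, 91], [0, 0, 0, 32, 7, 0, 91], [0, 0, 0, 32, 7, 0, 91], [0, 0, 0, 32, 7, 0, 91], [0, 0, 0, 32, 7, 0, 91], [0, 0, 0, 32, 7, 0, 91], [0, 0, 0, 32, 7, 0, 91], [0, 0, 0, 32, 6, 0, 91], [0, 0, 0, 32, 6, 0, 91], [0, 0, 0, 29, 5, 0, 91], [0, 0, 0, 20, 3, 0, 91], [0, 0, 0, 10, 2, 0, 91], [0, 0, 0, 0, 0, 0, 91], [0, 0, 0, 0, 0, 0, 91]])

```text
clock: 12.35
tcp_pos: [0.5949, -0.283, 0.2475]
tcp_rot: [[0.251, -0.968, -0.0], [-0.968, -0.251, 0.001], [-0.001, 0.0, -1.0]]
force: [0.0, -0.3, -0.3]
finger_gap: 0.0911
```

```bash
python3 - <<'E'
from h import *
o=get_obs();c=calibration("wrist");im=camera("wrist")
cv2.imwrite("pics/w5.png",im[:,:,::-1])
t=camera("top")[:,:,::-1];cv2.imwrite("pics/t5.png",cv2.resize(t[120:290,160:400],None,fx=3,fy=3,interpolation=cv2.INTER_CUBIC))
R=o["tcp_rot"];d=np.array([.595,-.284,.060])-o["tcp_pos"]
print(o["clock"],o["tcp_pos"],o["finger_gap"],R.round(3).tolist(),"to s1 tool mm",R.T@d*1000)
for p in [(.595,-.284,.098)]:print(proj("wrist",p,c))
E
```

```text
12.35 [ 0.59492688 -0.28299437  0.24748922] 0.09114029453163212 [[0.251, -0.968, -0.0], [-0.968, -0.251, 0.001], [-0.001, 0.0, -1.0]] to s1 tool mm [1.12323729e+00 1.50981238e-01 1.87488507e+02]
[255.62187314 172.60996385]
```

View pics/w5.png

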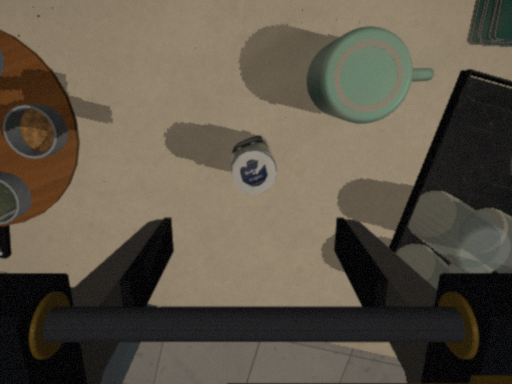

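View pics/t5.png

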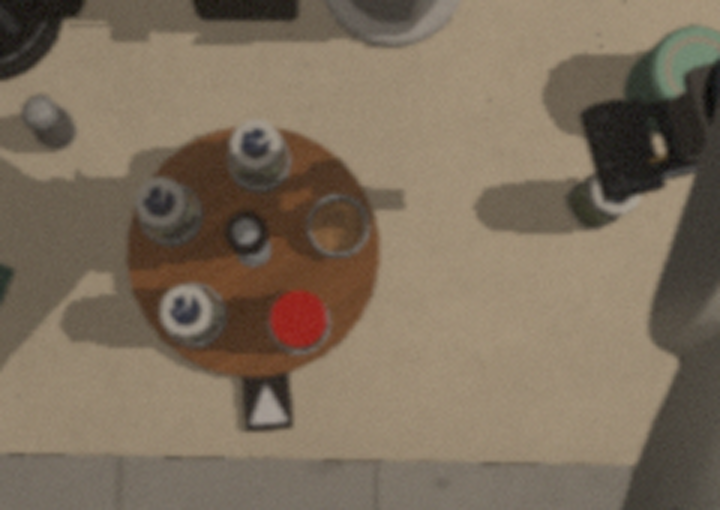

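The first jar stands in the left pocket (top view ~(165,205) of the crop). The s1 lid is at (254,172), right under the tool, and the green mug is clear. Descending and gripping.

Call:
send_rows(targets=[[0, 0, 0, 0.5, 0, 10, 91], [0, 0, 0, 0, 0, 20, 91], [0, 0, 0, 0, 0, 30, 91], [0, 0, 0, 0, 0, 30, 91], [0, 0, 0, 0, 0, 30, 91], [0, 0, 0, 0, 0, 30, 91], [0, 0, 0, 0, 0, 20, 91], [0, 0, 0, 0, 0, 12, 91], [0, 0, 0, 0, 0, 5, 91], [0, 0, 0, 0, 0, 0, 30], [0, 0, 0, 0, 0, 0, 30], [0, 0, 0, 0, 0, 0, 30], [0, 0, 0, 0, 0, 0, 30], [0, 0, 0, 0, 0, 0, 30], [0, 0, 0, 0, 0, 0, 30], [0, 0, 0, 0, 0, 0, 30]])

```text
clock: 14.05
tcp_pos: [0.5955, -0.2843, 0.061]
tcp_rot: [[0.251, -0.968, 0.001], [-0.968, -0.251, -0.0], [0.0, -0.001, -1.0]]
force: [0.5, 1.2, 4.2]
finger_gap: 0.0493
```

Call:
send_rows(targets=[[0, 0, 0, 0, 0, 0, 30], [0, 0, 0, 0, 0, -5, 30], [0, 0, 0, 0, 0, -15, 30], [0, 0, 0, 0, 0, -30, 30], [0, 0, 0, 0, 0, -30, 30], [0, 0, 0, 0, 0, -30, 30], [0, 0, 0, 0, 0, -30, 30], [0, 0, 0, 0, 0, -25, 30], [0, 0, 0, 0, 0, -15, 30], [0, 0, 0, 0, 0, -10, 30], [0, 0, 0, 0, 0, 0, 30]])

```text
clock: 15.15
tcp_pos: [0.5955, -0.2845, 0.2517]
tcp_rot: [[0.251, -0.968, 0.001], [-0.968, -0.251, -0.001], [0.001, -0.001, -1.0]]
force: [-0.3, -0.8, -1.6]
finger_gap: 0.0492
```

Call:
send_rows(targets=[[0, 0, 0, -8, -1, 0, 30], [0, 0, 0, -20, -3, 0, 30], [0, 0, 0, -30, -4, 0, 30], [0, 0, 0, -32, -4, 0, 30], [0, 0, 0, -32, -4, 0, 30], [0, 0, 0, -32, -4, 0, 30], [0, 0, 0, -32, -4, 0, 30], [0, 0, 0, -30, -4, 0, 30], [0, 0, 0, -22, -3, 0, 30], [0, 0, 0, -10, -1.5, 0, 30], [0, 0, 0, -4, -0.5, 0, 30], [0, 0, 0, 0, 0, 0, 30], [0, 0, 0, 0, 0, 10, 30], [0, 0, 0, 0, 0, 25, 30], [0, 0, 0, 0, 0, 30, 30], [0, 0, 0, 0, 0, 30, 30], [0, 0, 0, 0, 0, 25, 30], [0, 0, 0, 0, 0, 15, 30], [0, 0, 0, 0, 0, 3, 30], [0, 0, 0, 0, 0, 0, 30]])

```text
clock: 17.15
tcp_pos: [0.5635, -0.0328, 0.1119]
tcp_rot: [[0.25, -0.968, -0.001], [-0.968, -0.25, 0.0], [-0.0, 0.001, -1.0]]
force: [0.3, -0.1, -1.1]
finger_gap: 0.049
```

```bash
python3 - <<'E'
from h import *
o=get_obs();im=camera("wrist");c=calibration("wrist")
print(o["clock"],o["tcp_pos"],o["force"],o["tcp_rot"].T@(np.array([.564,-.0325,.084])-o["tcp_pos"]))
cv2.imwrite("pics/w6.png",cv2.resize(im[100:330,120:390,::-1],None,fx=2.5,fy=2.5,interpolation=cv2.INTER_CUBIC))
s=camera("scene");cv2.imwrite("pics/s6.png",cv2.resize(s[150:260,170:310,::-1],None,fx=5,fy=5,interpolation=cv2.INTER_CUBIC))
E
```

```text
17.15 [ 0.56348697 -0.03275418  0.11187976] [ 0.32155301 -0.11806305 -1.09008977] [-0.00010774 -0.00059572  0.02787906]
```

View pics/w6.png

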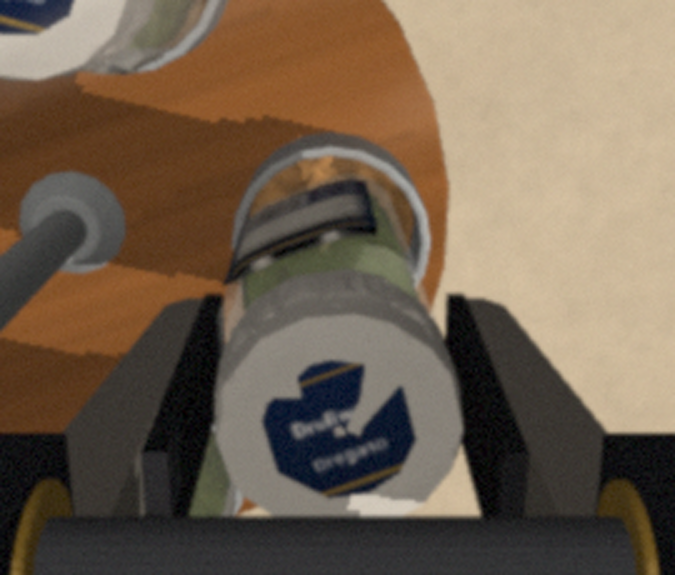

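View pics/s6.png

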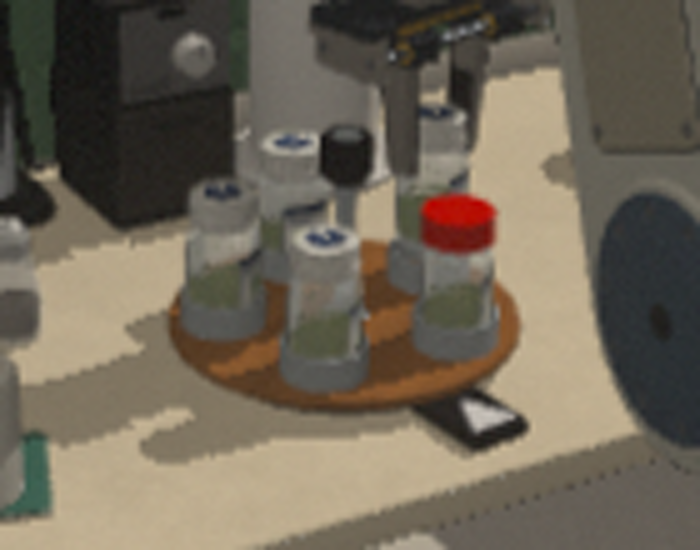

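The collar is centred within about 1 mm of the jar; nudging 0.7 mm and lowering.

Call:
send_rows(targets=[[0, 0, 0, 0.7, -0.5, 3, 30], [0, 0, 0, 0, 0, 4, 30], [0, 0, 0, 0, 0, 4, 30], [0, 0, 0, 0, 0, 4, 30]])

```text
clock: 17.65
tcp_pos: [0.5646, -0.0326, 0.0974]
tcp_rot: [[0.251, -0.968, 0.0], [-0.968, -0.251, -0.0], [0.0, -0.0, -1.0]]
force: [0.3, -0.8, -1.5]
finger_gap: 0.0491
```

Call:
send_rows(targets=[[0, 0, 0, 0, 0, 4, 30], [0, 0, 0, 0, 0, 4, 30], [0, 0, 0, 0, 0, 3, 30], [0, 0, 0, 0, 0, 1, 30], [0, 0, 0, 0, 0, 0, 30]])

```text
clock: 18.15
tcp_pos: [0.5644, -0.0326, 0.0854]
tcp_rot: [[0.251, -0.968, -0.0], [-0.968, -0.251, 0.0], [-0.0, 0.0, -1.0]]
force: [0.2, 0.2, -2.0]
finger_gap: 0.0492
```

Call:
send_rows(targets=[[0, 0, 0, 0, 0, 2, 30], [0, 0, 0, 0, 0, 0, 30], [0, 0, 0, 0, 0, 0, 62], [0, 0, 0, 0, 0, 0, 62], [0, 0, 0, 0, 0, 0, 62], [0, 0, 0, 0, 0, -5, 62], [0, 0, 0, 0, 0, -15, 62], [0, 0, 0, 0, 0, -25, 62], [0, 0, 0, 0, 0, -30, 62], [0, 0, 0, 0, 0, -30, 62], [0, 0, 0, 0, 0, -25, 62], [0, 0, 0, 0, 0, -12, 62], [0, 0, 0, 0, 0, -5, 62], [0, 0, 0, 0, 0, 0, 62]])

```text
clock: 19.55
tcp_pos: [0.5644, -0.0326, 0.2305]
tcp_rot: [[0.251, -0.968, 0.0], [-0.968, -0.251, -0.0], [0.0, -0.0, -1.0]]
force: [-0.1, -0.2, -0.1]
finger_gap: 0.0614
```

```bash
python3 - <<'E'
from h import *
o=get_obs();im=camera("wrist");c=calibration("wrist")
print(o["clock"],o["tcp_pos"],o["force"],o["tcp_rot"].T@(np.array([.542,.0495,.128])-o["tcp_pos"])*1000,o["finger_gap"])
cv2.imwrite("pics/w7.png",im[:,:,::-1])
s=camera("scene");cv2.imwrite("pics/s7.png",cv2.resize(s[150:260,170:310,::-1],None,fx=5,fy=5,interpolation=cv2.INTER_CUBIC))
for p in [(.542,.0495,.158),(.542,.0495,.022)]:print(proj("wrist",p,c))
E
```

```text
19.55 [ 0.5644345  -0.03263046  0.23052183] [-0.05754088 -0.15446727 -0.13132448] [-85.1385218    1.11123066 102.51654422] 0.06142771807027868
[144.11480068 197.48592332]
[181.31631558 160.86165881]
```

View pics/w7.png

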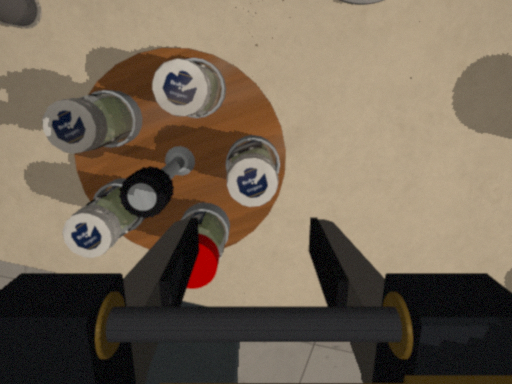

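View pics/s7.png

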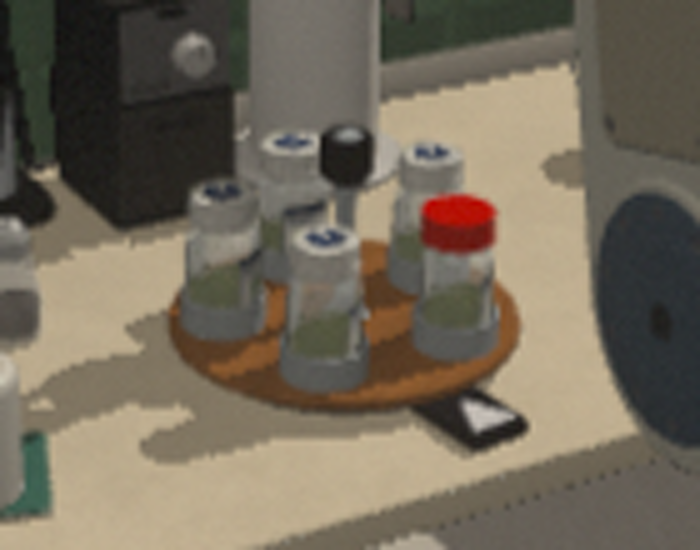

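Both spares stand in their pockets. The knob disc is at (144,190) and the post base at (180,159). Moving above the knob and re-measuring.

Call:
send_rows(targets=[[0, 0, 0, -5, 0, 0, 58], [0, 0, 0, -15, 0, 0, 58], [0, 0, 0, -20, 0, 0, 58], [0, 0, 0, -20, 0, 0, 58], [0, 0, 0, -15, 0, 0, 58], [0, 0, 0, -8, 0, 0, 58], [0, 0, 0, -2, 0, 0, 58], [0, 0, 0, 0, 0, 0, 58]])

```text
clock: 20.45
tcp_pos: [0.5432, 0.0498, 0.2306]
tcp_rot: [[0.252, -0.968, 0.0], [-0.968, -0.252, -0.0], [0.0, -0.0, -1.0]]
force: [0.7, -0.1, 0.4]
finger_gap: 0.0577
```

```bash
python3 - <<'E'
from h import *
o=get_obs();im=camera("wrist");c=calibration("wrist")
print(o["clock"],o["tcp_pos"],o["finger_gap"])
cv2.imwrite("pics/w8.png",im[:,:,::-1])
t=camera("top");cv2.imwrite("pics/t8.png",cv2.resize(t[150:275,190:300,::-1],None,fx=5,fy=4.8,interpolation=cv2.INTER_CUBIC));cv2.imwrite("t8raw.png",t[:,:,::-1])
for z in (.158,.022):print(proj("wrist",(*o["tcp_pos"][:2],z),c))
E
```

```text
20.45 [0.5431773  0.04980722 0.23056738] 0.05773930537429516
[254.38741304 196.41148712]
[253.9904096  160.33423748]
```

View pics/w8.png

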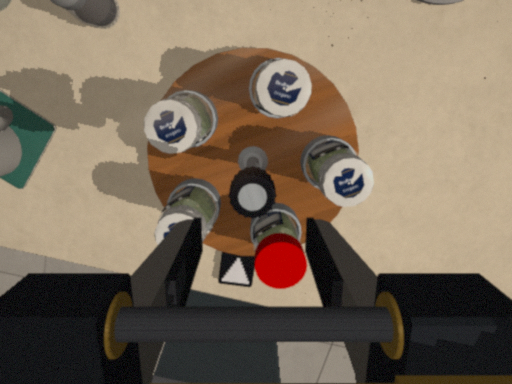

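View pics/t8.png

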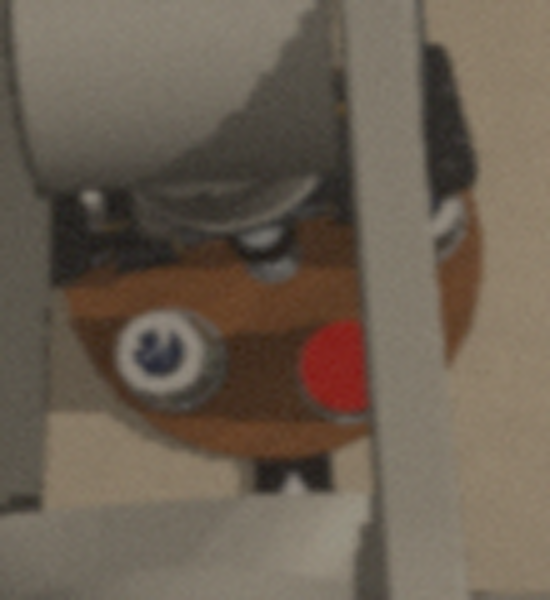

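```bash
cat > ang.py <<'E'
from h import *
def ang(im,c,spos=None):
    im=im.astype(int);b,g,r=im[...,0],im[...,1],im[...,2]
    def big(m):
        cs,_=cv2.findContours(m.astype(np.uint8),cv2.RETR_EXTERNAL,cv2.CHAIN_APPROX_NONE);return max(cs,key=cv2.contourArea)
    red=big((r>2.2*g)&(r>80));(u,v),_,_=cv2.fitEllipse(red);print("red px",round(u,1),round(v,1),cv2.boundingRect(red))
    P=ray("wrist",(u,v),.121,c)
    return P
E
python3 - <<'E'
from ang import *
c=calibration("wrist");im=cv2.imread("pics/w8.png")
P=ang(im,c);print(P)
z=im[235:300,190:320];cv2.imwrite("pics/w8z.png",cv2.resize(z,None,fx=6,fy=6,interpolation=cv2.INTER_CUBIC))
S=ray("wrist",(253,195),.158,c);S2=ray("wrist",(253,158.5),.030,c);print(S,S2)
E
```

```text
red px 280.0 261.0 (254, 233, 53, 56)
[0.47591948 0.00707182 0.121     ]
[0.54405589 0.05092081 0.158     ] [0.54660172 0.05166766 0.03      ]
```

View pics/w8z.png

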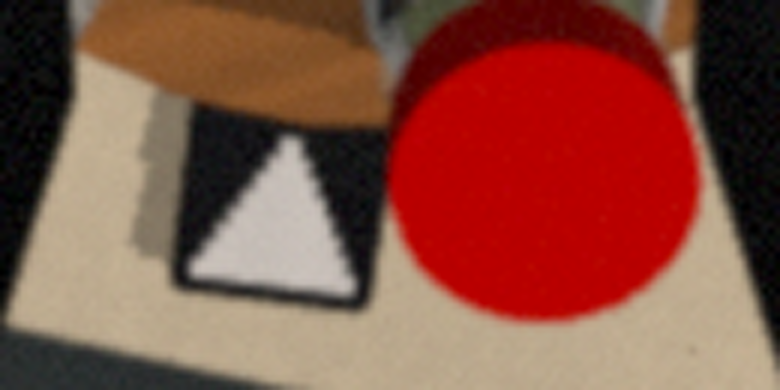

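```bash
python3 - <<'E'
from ang import *
c=calibration("wrist")
z=lambda x,y:((x+.5)/6+190-.5,(y+.5)/6+235-.5)
for s in (np.array([.544,.051]),np.array([.545,.0512])):
  for n,p,h in(("red",z(544,180),.121),("tip",z(291,135),.008),("base",z(270.5,285),.008)):
    d=ray("wrist",p,h,c)[:2]-s;print(n,np.hypot(*d).round(4),np.degrees(np.arctan2(d[1],d[0])).round(2))
E
```

```text
red 0.0847 -147.76
tip 0.1351 -173.83
base 0.1728 -173.69
red 0.0856 -148.0
tip 0.1362 -173.79
base 0.1739 -173.66
```

Call:
send_rows(targets=[[0, 0, 0, 0, 0, 8, 58], [0, 0, 0, 0, 0, 18, 58], [0, 0, 0, 0, 0, 25, 58], [0, 0, 0, 0, 0, 25, 58], [0, 0, 0, 0, 0, 16, 58], [0, 0, 0, 0, 0, 8, 58], [0, 0, 0, 0, 0, 2, 58], [0, 0, 0, 0, 0, 0, 58], [0, 0, 0, 0, 0, 0, 45]])

```text
clock: 21.45
tcp_pos: [0.5438, 0.0496, 0.1294]
tcp_rot: [[0.251, -0.968, 0.001], [-0.968, -0.251, 0.0], [0.0, -0.001, -1.0]]
force: [1.3, -0.2, 0.3]
finger_gap: 0.0522
```

Call:
send_rows(targets=[[0, 0, 0, 0, 0, 0, 40], [0, 0, 0, 0, 0, 0, 30], [0, 0, 0, 0, 0, 0, 20], [0, 0, 0, 0, 0, 0, 20], [0, 0, 0, 0, 0, 0, 20], [0, 0, 0, 0, 0, 0, 20], [0, 0, 0, 0, 0, 0, 20]])

```text
clock: 22.15
tcp_pos: [0.5433, 0.0509, 0.1292]
tcp_rot: [[0.251, -0.968, 0.001], [-0.968, -0.251, 0.002], [-0.002, -0.001, -1.0]]
force: [-1.4, 6.9, 2.5]
finger_gap: 0.0352
```

```bash
python3 - <<'E'
from ang import *
o=get_obs();im=camera("wrist");c=calibration("wrist")
print(o["clock"],o["tcp_pos"],o["force"],o["moment"],o["finger_gap"])
cv2.imwrite("pics/w9.png",im[:,:,::-1])
E
```

```text
22.15 [0.54326059 0.05090473 0.12923356] [-1.35078496  6.8935773   2.46301807] [ 1.17196879  0.30742029 -0.02934153] 0.035222251233164095
```

View pics/w9.png

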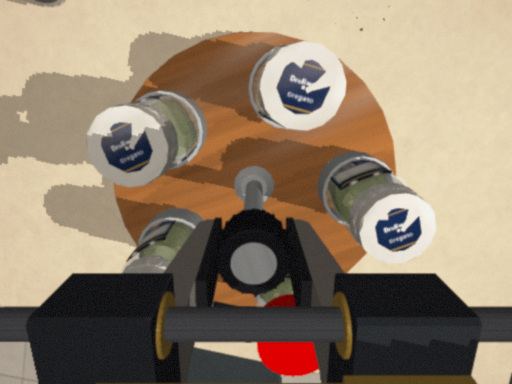

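The knob is gripped (gap 35 mm, disc at (254,262)). A 7 N side load shows about 1.3 mm of offset; relieving that, then turning smoothly clockwise by 0.46 rad.

Call:
send_rows(targets=[[0, 0, 0, -0.7, 0, 0, 20], [0, 0, 0, -0.6, 0, 0, 20], [0, 0, 0.01, 0, 0, 0, 20], [0, 0, 0.02, 0, 0, 0, 20], [0, 0, 0.03, 0, 0, 0, 20], [0, 0, 0.04, 0, 0, 0, 20], [0, 0, 0.04, 0, 0, 0, 20], [0, 0, 0.04, 0, 0, 0, 20], [0, 0, 0.04, 0, 0, 0, 20], [0, 0, 0.04, 0, 0, 0, 20], [0, 0, 0.04, 0, 0, 0, 20], [0, 0, 0.04, 0, 0, 0, 20], [0, 0, 0.04, 0, 0, 0, 20], [0, 0, 0.035, 0, 0, 0, 20], [0, 0, 0.025, 0, 0, 0, 20], [0, 0, 0.015, 0, 0, 0, 20], [0, 0, 0.006, 0, 0, 0, 20], [0, 0, 0, 0, 0, 0, 20], [0, 0, 0, 0, 0, 0, 20]])

```text
clock: 24.1
tcp_pos: [0.5433, 0.0501, 0.1292]
tcp_rot: [[-0.206, -0.979, 0.001], [-0.979, 0.206, -0.001], [0.001, -0.001, -1.0]]
force: [-0.8, -3.7, 5.8]
finger_gap: 0.0354
```

```bash
python3 - <<'E'
from ang import *
o=get_obs();im=camera("wrist");c=calibration("wrist")
print(o["clock"],o["tcp_pos"],o["tcp_rot"].round(4).tolist(),o["force"],o["moment"],o["finger_gap"])
cv2.imwrite("pics/w10.png",im[:,:,::-1])
t=camera("top");cv2.imwrite("pics/t10.png",cv2.resize(t[150:275,190:300,::-1],None,fx=5,fy=4.8,interpolation=cv2.INTER_CUBIC));cv2.imwrite("t10raw.png",t[:,:,::-1])
s=camera("scene");cv2.imwrite("pics/s10.png",cv2.resize(s[150:260,170:310,::-1],None,fx=5,fy=5,interpolation=cv2.INTER_CUBIC))
E
```

```text
24.1 [0.54328579 0.05009889 0.12921034] [[-0.2057, -0.9786, 0.001], [-0.9786, 0.2057, -0.0011], [0.0009, -0.0013, -1.0]] [-0.78881756 -3.71545723  5.83141859] [-0.37176905  0.12371349  0.08386544] 0.03537982797506055
```

View pics/w10.png

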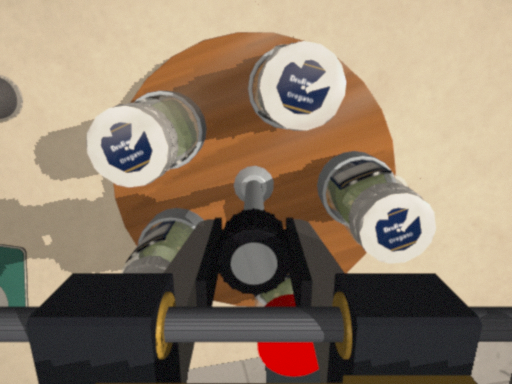

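View pics/t10.png

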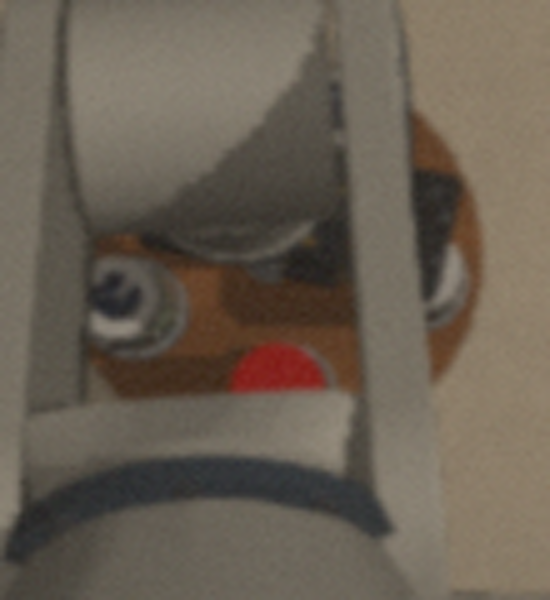

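View pics/s10.png

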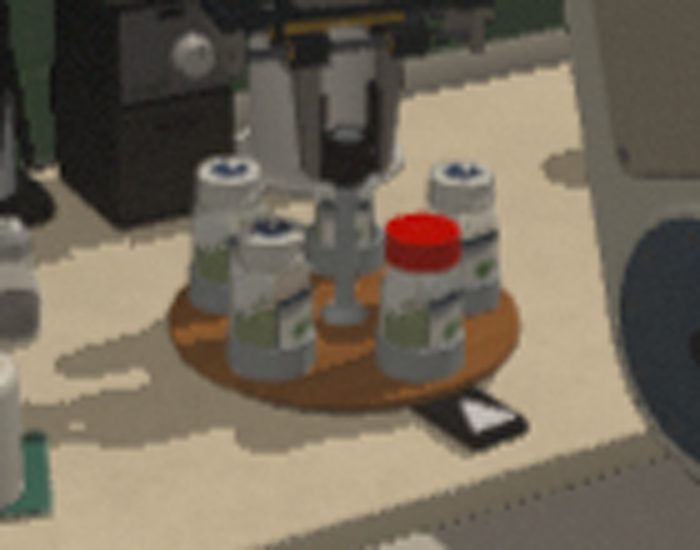

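```bash
python3 - <<'E'
from ang import *
def redtop(im,sc):
    im=im.astype(int);b,g,r=im[...,0],im[...,1],im[...,2]
    m=((r>2.2*g)&(r>60)).astype(np.uint8)
    m[:150]=0;m[260:]=0;m[:,:170]=0;m[:,310:]=0
    ys,xs=np.nonzero(m);print("n",m.sum(),xs.mean(),ys.mean(),xs.min(),xs.max(),ys.min(),ys.max());return m
def sc(x,y):return (x+.5)/5+169.5,(y+.5)/5+149.5
S=ray("scene",sc(346,135),.158);print("spindle",S)
S=S[:2]
for n,p in(("before",sc(459,211)),("after",sc(423.5,229))):
    d=ray("scene",p,.121)[:2]-S;print(n,np.hypot(*d).round(4),np.degrees(np.arctan2(d[1],d[0])).round(2))
# tip, base of arrow
for n,p in(("tip",sc(457,402)),("b1",sc(520,422)),("b2",sc(478,440))):
    print(n,ray("scene",p,.008))
a=[ray("scene",sc(*q),.008)[:2] for q in((457,402),(499,431))]
for q in a:
    d=q-S;print(np.degrees(np.arctan2(d[1],d[0])),np.hypot(*d))
# ellipse fits of collar centre: before (456,320) after (421,343) at z .046
for n,p in(("cb",sc(456,320)),("ca",sc(421,342))):
    d=ray("scene",p,.046)[:2]-S;print(n,np.hypot(*d).round(4),np.degrees(np.arctan2(d[1],d[0])).round(2))
# top view: right-edge / circle of red partially visible
t=cv2.imread("t10raw.png");zt=lambda x,y:((x+.5)/5+189.5,(y+.5)/4.8+149.5)
P=ray("top",zt(279,391),.121);d=P[:2]-np.array([.5415,.0493]);print("top red",np.hypot(*d),np.degrees(np.arctan2(d[1],d[0])))
E
```

```text
spindle [0.54400134 0.04995037 0.158     ]
before 0.0864 -148.09
after 0.0867 -173.51
tip [0.41970384 0.03384879 0.008     ]
b1 [0.37725818 0.01180098 0.008     ]
b2 [0.3710486  0.04866163 0.008     ]
-172.6189701540485 0.12533606113953655
-173.4241513671192 0.1709959684551532
cb 0.0935 -155.56
ca 0.1008 -179.31
top red 0.08571276904705732 -173.40552337033373
```

Estimates of the jar angle are -173.4° to -174.3° and of the arrow -173° to -174.2°, so they agree within about 0.5°. No knob slip is visible: the wrist views before and after the turn are identical on the carousel. Handing in while holding.

```bash
python3 - <<'E'
from bench import *
import numpy as np
o=get_obs();print(o["clock"],o["force"],o["finger_gap"],np.abs(o["dq"]).max())
print(finish_job())
E
```

```text
24.25 [-0.6513038  -3.30577663  6.32474689] 0.035388598997654196 0.13187847355398388
the job is handed in; nothing more can be done
None
```

Both spare jars stand released in the two empty pockets. I then gripped the knob and turned it 26.4° clockwise, and handed the job in at 24.25 s with the gripper still closed on the knob (gap 35 mm).

- **Alignment:** the red-capped jar is at about -173.4° to -174.3°. The arrow reads -173.0° to -174.2° depending on the camera, so they agree to about 0.5° on average, or 1.3° at worst.
- **Disagreeing check:** an angle taken from the collar rims in the scene view came out about 6–8° off, both before and after the turn. I discarded it because its radius was also wrong (94–101 mm instead of 85 mm).
- **Grip:** the views from the wrist camera before and after the turn match, so I saw no slip.
- **Forces:** the gripper held a small residual load of about 3 N sideways and 6 N vertically, well below the limits.
- **Other objects:** in the pictures I took, nothing on the worktop had been knocked over, and I saw no contact with the jars already in the carousel. I did not measure the bystanders' positions again before handing in.

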